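# Index the lens table to the next hole

## Task

A lens lies on the small indexing table. With the closed fingertips press the table's sprung plunger in by its dished cap, and keeping it pressed push it round clockwise (seen from above) to the next hole, one hole on and not past it. Let it up there so that the plunger springs fully home into the hole and the table is locked; do not press or squeeze the cap hard, do not grasp or lift anything, leave the lens lying on the table and do not disturb the things standing round it.

Things in the scene. Friction and masses are not known exactly. Their poses are not given: they have to be found in the camera images.
- cap (a point): Centre of the dished floor of the plunger's round black cap, the table's highest part, 63 mm above the work surface when up. Dish 37 to 39 mm across, rim 4 mm high and 2.5 mm thick; outside 43 mm across at the top, 48 mm at the bottom, 9 mm high. The cap rides on an arm of the turning table, on a circle of 66 mm radius about the axis.
- axis (a point): Vertical axis of the indexing table, at the upper face of its fixed round aluminium plate (166 mm across, face 30 mm above the work surface). In the plate a ring slot, 9 mm wide at 66 mm radius, joins eight 17.5 mm holes 45 degrees apart. The black lens stage (77 mm across, rim 42.5 mm above the work surface) turns above it. At the start the cap lies towards this point's -x; z up.
- next_hole (a point): Centre of the next hole clockwise, at the plate's upper face (30 mm above the work surface), 66 mm from the axis and 45 degrees round from where the cap starts. It belongs to the fixed plate and does not move.
- lens_mid (a point): Centre of the loose pale lens blank, 65 mm across, 9 mm thick, lying in the stage's shallow nest (inner diameter 71 mm, rim 4 mm high, nest floor 38.5 mm above the work surface).
- turntable (a joint): Angle of the turning table in rad: about 0 at the start (plunger in its first hole), growing clockwise seen from above; 0.785 = at the next hole. Locked while the plunger is up in a hole (about 0.02 rad play); turns freely while it is pressed, needing about 1 N at the cap. It has no return spring.
- plunger (a joint): How far the plunger is pressed straight down, m: 0 = up, home in a hole; 0.014 = hard stop. Its spring pushes up with 3.5 N at 0, 8.5 N at the stop. From 0.010 on it is clear of the hole and the table turns. Let go between holes it stays down at about 0.010 under the plate; let go within about 4 mm of a hole's centre it centres itself and springs up.
- dropper: Brown dropper bottle, 34 mm across, 102 mm tall, standing loose behind the indexing table. Origin at the centre of its foot.
- block: White lens block like a small stepped knob, 25 mm across, 17 mm tall, standing loose behind the indexing table. Origin at the centre of its foot.
- tweezers: Steel tweezers, 115 mm long, 10 mm high, lying loose in front of the indexing table, on the robot's side. Origin at the middle, underneath.

How it is judged:
On the way, in this order (a step that is already met when the one before it is completed fails the run):
1. the fingers press the plunger in while the table is still at its first hole (value of joint plunger above 0.007 m and value of joint turntable below 0.1 rad and contact force between the fingers and plunger above 1 N), for 0.1 s.
2. the table is turned clockwise past half way with the plunger held in (value of joint turntable above 0.4 rad and value of joint plunger above 0.006 m and contact force between the fingers and plunger above 0.5 N), for 0.1 s.
3. the plunger springs home in the next hole (value of joint turntable between 0.745 and 0.825 rad and value of joint plunger below 0.002 m), for 0.2 s.
At the end, for the whole second after the job is handed in: The turning table stands at the next hole clockwise (0.785 rad, within 0.04), at rest, the plunger is up in that hole (within 2 mm of fully up) and the lens still lies in its nest (within 8 mm of the axis, not raised) (all of step 3 and horizontal distance between lens_mid and axis below 0.008 m and z of lens_mid in the frame of axis below 0.017 m and velocity of joint turntable between -0.05 and 0.05 rad/s); the robot touches nothing.
It fails at once if the table is turned the wrong way (value of joint turntable below -0.25 rad).
It fails at once if the table is carried well past the next hole (more than 0.4 rad) (value of joint turntable above 1.185 rad).
It fails at once if the cap is pressed or squeezed with more than 35 N (contact force between the fingers and plunger above 35 N).
It fails at once if the lens is lifted or knocked out of its nest (z of lens_mid in the frame of axis above 0.022 m or horizontal distance between lens_mid and axis above 0.012 m).
It fails at once if a thing standing round the table is moved by more than 20 mm (distance of any of dropper, block, tweezers from where it was at the start of the episode above 0.02 m).
It also fails if it takes over 35 s, if anything falls off the work surface, if the arm or the gripper's body presses on something with over 40 N, if the wrist force passes 120 N, or if a joint passes its speed limit or range.

## Robot

A 6-joint arm with a two-finger parallel gripper is mounted at the origin on a cart in front of the work surface, level with it; the furniture and walls round the work are solid. World frame = base frame: x ahead of the robot, y to its left, z up, the work surface at z = 0. Lengths are in m, angles in rad, forces in N, time in s.
With the tool pointing down it reaches from about 0.325 to 0.775 m from the base axis. Payload 5.5 kg.
Tool frame: the origin (TCP) lies between the finger pads; the fingertips stand arm.tip_reach ahead of it and the grasp point (between the pads) lies 11 mm behind it (arm.tip_reach is the distance from the TCP to the fingertips, in m); z points along the fingers, x is the direction in which the jaws open and shut, and the axes are right-handed (so a half turn about z gives the same grasp; the last joint's range is limited). The gripper opens to 85 mm and grips with 20 to 120 N. Pads are 22 mm wide; open, the fingers measure 114 mm over their backs; the gripper's body (76 mm by 85 mm) begins 54 mm behind the grasp point. The pads swing forward as they close: fully open they stand 13 mm farther back than shut.
Start: joints at [1.1, 0.091, 1.231, -0, 1.82, -0.057], TCP at [0.241, 0.549, 0.203] pointing down, gripper open.
Joint ranges: [-2.87, 2.87], [-0.86, 2.18], [0.17, 2.46], [-1.51, 4.65], [0.06, 2.69], [-2.65, 2.65]. Speed limits (rad/s): [2.57, 2.57, 3.01, 3.14, 3.14, 3.14].

## Interface

Orientations are given as a 3x3 rotation matrix whose columns are the frame's x, y, z axes.
In Python, from workcell import arm gives the robot as it stands. The module is installed in compiled form; this text tells all that it offers.
- The arm moves only by the shell command python3 -m jog 'ROWS' [OPENING] [FORCE]. ROWS is JSON, a list that holds one entry, the list of rows, each a list of 6 numbers: the shift along the tool's x, y, z in m, then the turn, a rotation vector about the tool's x, y, z in degrees. A call has 1 to 8 rows; each row is the pose to reach, as a shift and turn from the pose commanded when the call began, along the tool's axes at that moment; what a row does not reach only later rows make up. A row lasts 1/8 s, in which the tool goes at most 62.5 mm and 10.7 degrees, less where a joint would pass 70% of its speed; a pose out of reach is approached as far as the arm can. A call with a gripper value outside its range is refused whole. OPENING is the closure, from -1 (fully open) to 1 (shut), set as the call begins (- or left out, the last holds). The fingers move at their own pace and stop on an object; FORCE is the grip in N (left out, the last holds). Time passes only in rows, so rows that repeat a pose let the fingers close. It gives the time, the measured TCP pose, the force and the opening at its end, in the units of the state.
- arm.sense(): the state, without advancing time (a new reading comes with each control period).
- arm.get_image(name): name is "side" or "top" or "wrist"; returns the picture (420x560x3 uint8, red, green, blue); there is no depth.
- arm.camera_model(name): a dict with "vertical_fov" (degrees; the focal length in pixels is half the picture's height over the tangent of half this angle, whatever the lens; pixels are square), "cx", "cy" (the principal point, pixels), "rvec" (rotation vector, rad) and "tvec" (3), from world to camera coordinates, as OpenCV has them; the wrist camera has in their place "tool_from_camera" (4x4, takes a point from camera to tool coordinates, whose origin is the TCP and whose axes are the tool frame's). Camera axes: x right, y down, z forward; pixel columns grow to the right and rows downward; lengths in m; the calibration is good to about 2 mm. A picture is of the moment at which its call begins: read the wrist's pose just before it. camera_model takes no time and is no camera call.
- arm.job_done(): hands the job in, once; it reports no verdict.
The state is a dict: "clock": time; "q": joint angles; "dq": joint speeds; "tau": joint torques, N m; "tool_pos": TCP position; "eef_rot": TCP orientation; "force": force on the tool from outside, world axes, zero at the start; "ft_torque": the same for the moment, N m; "gripper_width": opening from 0.0 (shut) to 1.0 (fully open).
Only numpy, scipy, OpenCV 4.12 (cv2) and the standard library are available. Lean on these libraries where they do the work, as an engineer would, in place of code of your own. Each camera call takes 0.05 s, during which the arm holds its last target.

## Working session

There is one attempt and no reset: what is moved stays moved. The work goes in short steps, Python scripts to look and compute and a shell command to move; the robot and the scene stay as the last step left them, time stands still between calls to the robot, and variables do not carry over. Pictures are saved under pics/ and viewed, and the job is handed in when it is done.

```bash
mkdir -p pics; ls
python3 - <<'E'
from workcell import arm
import cv2, numpy as np
s=arm.sense(); print({k:np.round(v,3).tolist() for k,v in s.items()}, arm.tip_reach)
for n in ("side","top","wrist"):
    m=arm.camera_model(n); print(n,{k:np.round(v,4).tolist() for k,v in m.items()})
    cv2.imwrite(f"pics/{n}0.png",arm.get_image(n)[:,:,::-1])
E
```

```text
pics
{'clock': 0.0, 'q': [1.1, 0.092, 1.232, -0.0, 1.82, -0.057], 'dq': [0.0, 0.001, 0.0, 0.001, 0.001, -0.0], 'tau': [-0.0, -45.873, -41.802, -0.0, 0.012, -0.0], 'tool_pos': [0.241, 0.549, 0.202], 'eef_rot': [[0.402, 0.916, -0.001], [0.916, -0.402, -0.002], [-0.002, -0.0, -1.0]], 'force': [-0.333, -0.194, -0.345], 'ft_torque': [0.027, -0.005, -0.014], 'gripper_width': 0.998} 0.008
side {'vertical_fov': 44.759, 'cx': 282.8472, 'cy': 207.0897, 'rvec': [0.8581, 2.8072, -0.6708], 'tvec': [0.5593, -0.1071, 1.0333]}
top {'vertical_fov': 56.0241, 'cx': 281.5828, 'cy': 209.4039, 'rvec': [2.1036, -2.1634, 0.1525], 'tvec': [-0.1978, 0.5496, 0.8405]}
wrist {'vertical_fov': 65.3525, 'cx': 278.7932, 'cy': 206.8614, 'tool_from_camera': [[1.0, -0.0, 0.0003, 0.0], [-0.0001, 0.9482, 0.3177, -0.082], [-0.0002, -0.3177, 0.9482, -0.1706], [0.0, 0.0, 0.0, 1.0]]}
```

View pics/top0.png

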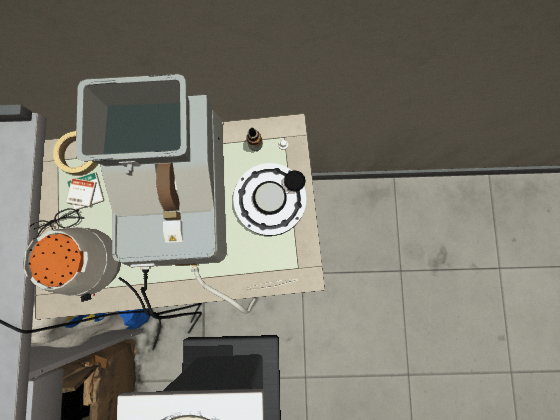

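View pics/side0.png

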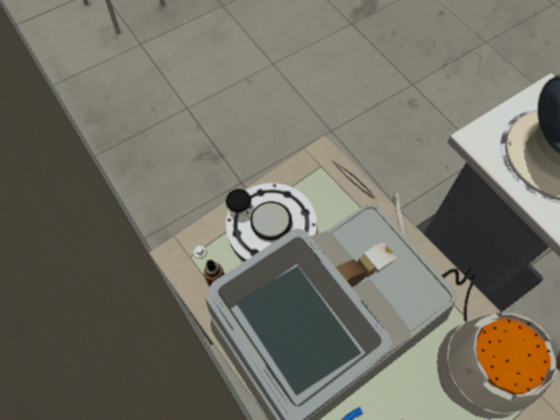

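View pics/wrist0.png

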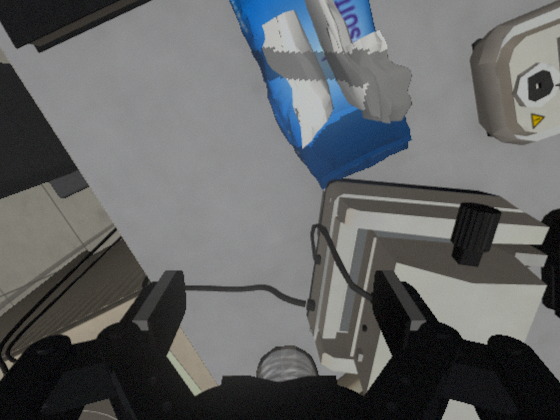

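```bash
cat > h.py <<'E'
import numpy as np, cv2
from workcell import arm
def K(n):
    m=arm.camera_model(n); f=210/np.tan(np.radians(m["vertical_fov"])/2)
    return np.array([[f,0,m["cx"]],[0,f,m["cy"]],[0,0,1]])
def ext(n,s=None):
    m=arm.camera_model(n)
    if n=="wrist":
        T=np.eye(4);T[:3,:3]=np.array(s["eef_rot"]);T[:3,3]=s["tool_pos"]
        W=np.linalg.inv(T@np.array(m["tool_from_camera"])); return W[:3,:3],W[:3,3]
    return cv2.Rodrigues(np.array(m["rvec"]))[0],np.array(m["tvec"])
def proj(n,P,s=None):
    R,t=ext(n,s); p=(K(n)@(R@np.atleast_2d(P).T+t[:,None])).T; return p[:,:2]/p[:,2:]
def back(n,uv,z,s=None):
    R,t=ext(n,s); c=-R.T@t; d=R.T@np.linalg.inv(K(n))@np.array([uv[0],uv[1],1.]); return c+d*(z-c[2])/d[2]
E
python3 - <<'E'
from h import *
for n,L in (("top",dict(cap=((295,181),.065),lens=((269.5,198),.047),drop=((254,131),.102),block=((284,144),.017),base=((178,415),0),tw1=((245,290),0),tw2=((297,280),0))),("side",dict(cap=((238.5,200),.065),lens=((271,219),.047),block=((200,252),.017)))):
    for k,(uv,z) in L.items(): print(n,k,back(n,uv,z).round(4))
for n in("top","side"):
    im=cv2.imread(f"pics/{n}0.png"); c=(270,200) if n=="top" else (265,225)
    cv2.imwrite(f"pics/{n}0z.png",cv2.resize(im[c[1]-75:c[1]+75,c[0]-100:c[0]+100],None,fx=4,fy=4,interpolation=cv2.INTER_CUBIC))
E
```

```text
top cap [ 0.6024 -0.2445  0.065 ]
top lens [ 0.5695 -0.1869  0.047 ]
top drop [ 0.7065 -0.1591  0.102 ]
top block [ 0.7036 -0.2227  0.017 ]
top base [0.1052 0.0244 0.    ]
top tw1 [ 0.3676 -0.1246  0.    ]
top tw2 [ 0.3868 -0.2433  0.    ]
side cap [ 0.6063 -0.2429  0.065 ]
side lens [ 0.5744 -0.186   0.047 ]
side block [ 0.71   -0.2151  0.017 ]
```

View pics/top0z.png

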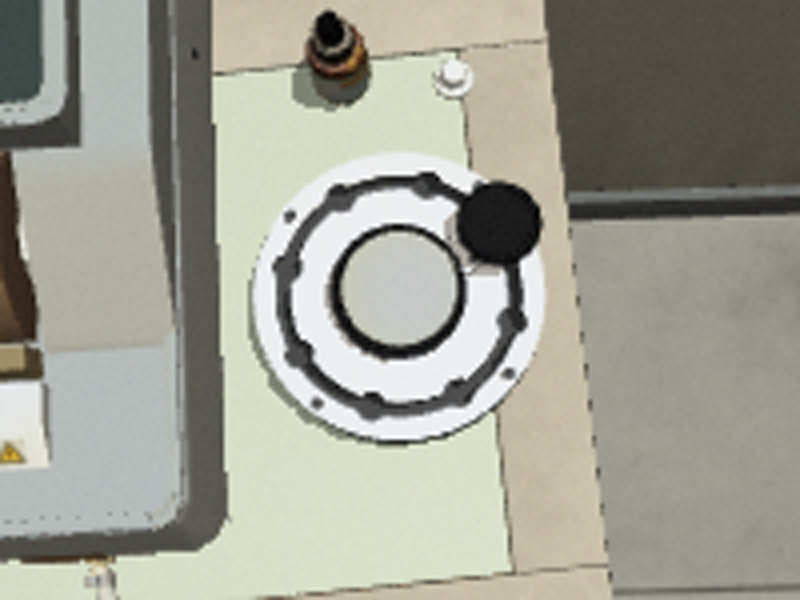

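View pics/side0z.png

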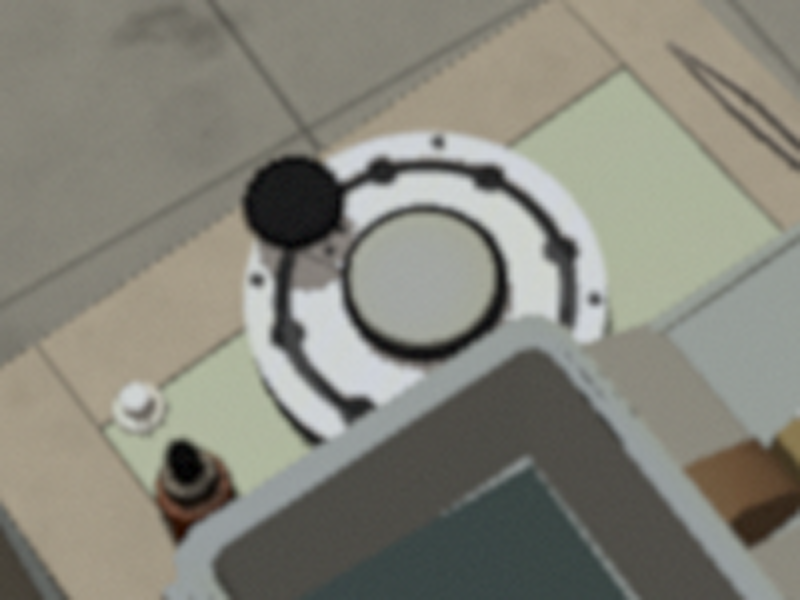

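Run:
```python
from h import *
def tri(a,b):
    P=[K(n)@np.c_[ext(n)] for n in("top","side")]
    X=cv2.triangulatePoints(P[0],P[1],np.array(a,float).reshape(2,1),np.array(b,float).reshape(2,1))[:,0]; X=X[:3]/X[3]
    print(X.round(3), proj("top",X).round(0),proj("side",X).round(0))
tri((186,157),(297,235)); tri((184,76),(211,290)); tri((80,165),(386,335))
print("lid");tri((57,260),(513,355))
print("frontface upper right"); tri((215,262),(372,208)); 
tri((295,181),(238.5,200)); tri((269.5,198),(271,219))
for n in("top","side"):
    R,t=ext(n); print(n,-R.T@t)
s=arm.sense(); print(proj("top",s["tool_pos"]),proj("side",s["tool_pos"]),proj("side",[0,0,0]))
```

```text
[ 0.608 -0.057  0.261] [[188. 155.]] [[299. 235.]]
[ 0.743 -0.053  0.278] [[183.  77.]] [[210. 290.]]
[0.597 0.113 0.279] [[ 83. 161.]] [[390. 335.]]
lid
[0.439 0.219 0.158] [[ 57. 260.]] [[513. 355.]]
frontface upper right
[ 0.434 -0.08   0.108] [[217. 260.]] [[374. 208.]]
[ 0.605 -0.245  0.059] [[295. 181.]] [[239. 200.]]
[ 0.572 -0.188  0.041] [[270. 197.]] [[272. 219.]]
top [ 0.40634461 -0.22320562  0.91256273]
side [0.77361247 0.1561144  0.87698961]
[[-154.42098849  380.02336721]] [[860.95322972 492.76680902]] [[558.87960855 154.22936034]]
```

```bash
cat >> h.py <<'E'
def rows(*W):
    s=arm.sense(); R=np.array(s["eef_rot"]); p=np.array(s["tool_pos"])
    for w in W: print(np.round(w,4),'->',(R.T@(np.array(w)-p)).round(4))
E
python3 - <<'E'
from h import *
rows((.241,.549,.4),(.18,.41,.4),(.345,.29,.4),(.443,.078,.4),(.417,-.169,.4),(.5,-.2,.35))
E
```

```text
[0.241 0.549 0.4  ] -> [-5.000e-04 -1.000e-04 -1.978e-01]
[0.18 0.41 0.4 ] -> [-1.523e-01 -1.000e-04 -1.976e-01]
[0.345 0.29  0.4  ] -> [-0.1958  0.1993 -0.1975]
[0.443 0.078 0.4  ] -> [-0.3505  0.3742 -0.1973]
[ 0.417 -0.169  0.4  ] -> [-0.5871  0.4497 -0.1969]
[ 0.5  -0.2   0.35] -> [-0.582   0.5382 -0.147 ]
```

```bash
python3 -m jog '[[[0,0,-0.06,0,0,0],[0,0,-0.12,0,0,0],[-0.05,0,-0.16,0,0,0],[-0.1,0,-0.2,0,0,0],[-0.15,0,-0.2,0,0,0],[-0.15,0,-0.2,0,0,0]]]' 1 20
```

```text
clock: 0.9
tool_pos: [0.1797, 0.4096, 0.406]
eef_rot: [[0.402, 0.916, 0.003], [0.916, -0.402, 0.005], [0.005, 0.0, -1.0]]
force: [0.3, 0.5, 0.5]
gripper_width: -0.004
```

```bash
python3 -m jog '[[[-0.011,0.05,0,0,0,0],[-0.022,0.1,0,0,0,0],[-0.033,0.15,0,0,0,0],[-0.044,0.2,0,0,0,0],[-0.083,0.243,0,0,0,0],[-0.122,0.287,0,0,0,0],[-0.16,0.33,0,0,0,0],[-0.198,0.374,0,0,0,0]]]'
```

```text
clock: 1.9
tool_pos: [0.445, 0.0787, 0.4021]
eef_rot: [[0.402, 0.916, -0.001], [0.916, -0.402, 0.0], [-0.0, -0.001, -1.0]]
force: [1.3, 1.2, 0.1]
gripper_width: 0.003
```

```bash
python3 -c "
from h import *
rows((.417,-.169,.4),(.48,-.19,.3))"; python3 -m jog '[[[-0.05,0.015,0,0,0,0],[-0.1,0.03,0,0,0,0],[-0.15,0.045,0,0,0,0],[-0.2,0.06,0,0,0,0],[-0.237,0.075,0,0,0,0],[-0.237,0.1,0.04,0,0,0],[-0.237,0.13,0.08,0,0,0],[-0.237,0.13,0.08,0,0,0]]]'
python3 - <<'E'
from h import *
s=arm.sense(); print(s["tool_pos"],s["eef_rot"],s["force"],s["clock"])
cv2.imwrite("pics/w1.png",arm.get_image("wrist")[:,:,::-1])
import pickle; pickle.dump(s,open("s1.pkl","wb"))
E
```

```text
[ 0.417 -0.169  0.4  ] -> [-0.238   0.0739  0.0021]
[ 0.48 -0.19  0.3 ] -> [-0.2319  0.1402  0.102 ]
clock: 2.9
tool_pos: [0.4679, -0.1894, 0.3167]
eef_rot: [[0.403, 0.915, -0.01], [0.915, -0.403, 0.005], [0.0, -0.011, -1.0]]
force: [-0.1, -0.7, 0.1]
gripper_width: -0.002
[ 0.46791006 -0.1893666   0.31666905] [[ 4.02586799e-01  9.15329452e-01 -9.79102806e-03]
 [ 9.15381733e-01 -4.02559179e-01  4.73179829e-03]
 [ 3.89686114e-04 -1.08674878e-02 -9.99940871e-01]] [-0.11632584 -0.66252395  0.11960267] 2.9
```

View pics/w1.png

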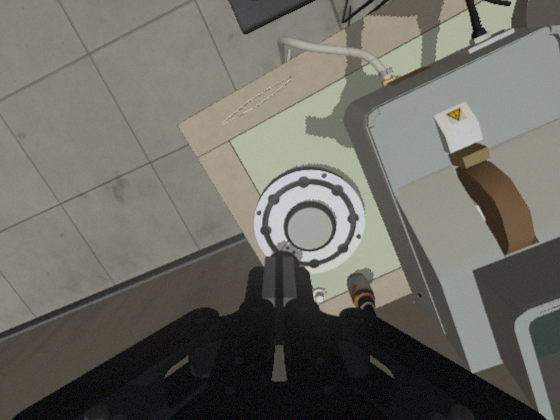

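```bash
python3 -m jog '[[[0,0.04,0,0,0,0],[0,0.08,0,0,0,0],[0,0.08,0,0,0,0],[0,0.08,0,0,0,0]]]'
python3 - <<'E'
from h import *
s=arm.sense(); print(s["tool_pos"],s["eef_rot"],s["force"],s["clock"])
im=arm.get_image("wrist")[:,:,::-1]
cv2.imwrite("pics/w2.png",im)
import pickle; pickle.dump(s,open("s2.pkl","wb"))
cv2.imwrite("pics/w2z.png",cv2.resize(im[80:280,180:420],None,fx=3,fy=3,interpolation=cv2.INTER_CUBIC))
print(proj("wrist",[[.604,-.244,.063],[.572,-.187,.03],[.555,-.25,.03]],s))
E
```

```text
clock: 3.45
tool_pos: [0.5405, -0.2208, 0.3247]
eef_rot: [[0.402, 0.916, 0.001], [0.916, -0.402, -0.001], [-0.0, 0.002, -1.0]]
force: [-0.3, -0.0, 0.3]
gripper_width: 0.001
[ 0.54053459 -0.22078683  0.32466261] [[ 4.01812835e-01  9.15720693e-01  1.43493220e-03]
 [ 9.15721812e-01 -4.01812180e-01 -7.31585869e-04]
 [-9.33550835e-05  1.60795931e-03 -9.99998703e-01]] [-0.26497141 -0.0420234   0.27929112] 3.45
[[281.74062555 209.66112037]
 [308.93856775 167.94477605]
 [264.27317445 174.56400343]]
```

View pics/w2z.png

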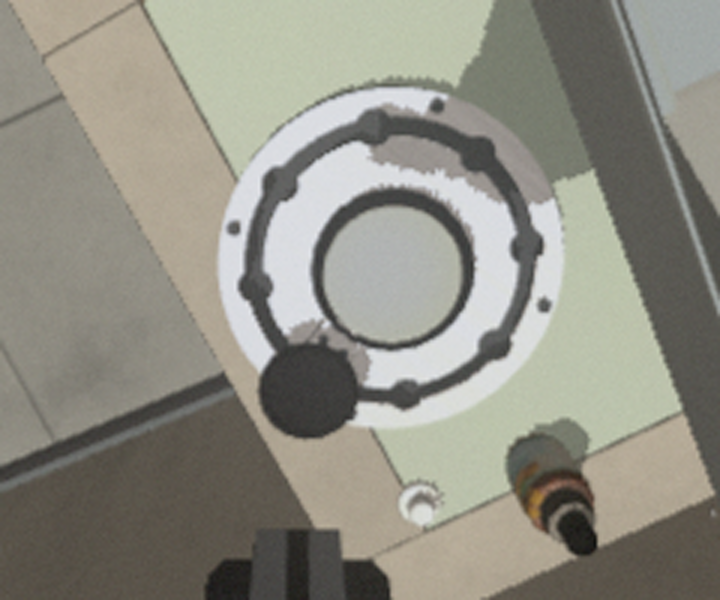

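Run:
```python
from h import *
import pickle
from scipy.optimize import least_squares
s=pickle.load(open("s2.pkl","rb"))
H=np.array([(376,125),(478,155),(526,246),(494,345),(405,394),(256,286),(280,183)])/3+[180,80]-.33
P=np.array([back("wrist",u,.03,s)[:2] for u in H]); print(P.round(4))
c=least_squares(lambda v:np.hypot(*(P-v[:2]).T)-v[2],[.57,-.19,.066]).x; print("axis,r",c.round(4))
a=np.degrees(np.arctan2(*(P-c[:2])[:,::-1].T)); print(a.round(1))
k=np.exp(8j*np.radians(a)).mean(); ph=np.degrees(np.angle(k))/8; print("phase",ph)
cap=back("wrist",np.array((308,389))/3+[180,80]-.33,.065,s); d=cap[:2]-c[:2]
print("cap",cap.round(4),np.hypot(*d),np.degrees(np.arctan2(d[1],d[0])))
for n in range(-3,0): 
    t=np.radians(ph+45*n); print(ph+45*n,(c[:2]+.066*np.array([np.cos(t),np.sin(t)])).round(4))
```

```text
[[ 0.5094 -0.1675]
 [ 0.5409 -0.1293]
 [ 0.5901 -0.1231]
 [ 0.6303 -0.1541]
 [ 0.6365 -0.2038]
 [ 0.556  -0.2493]
 [ 0.5157 -0.2186]]
axis,r [ 0.5729 -0.1863  0.0657]
[ 163.6  119.4   74.8   29.3  -15.4 -105.  -150.5]
phase -15.547488393792392
cap [ 0.6033 -0.2428  0.065 ] 0.06414763537294747 -61.76881071486572
-150.54748839379238 [ 0.5154 -0.2187]
-105.54748839379239 [ 0.5552 -0.2499]
-60.54748839379239 [ 0.6054 -0.2437]
```

View pics/w2.png

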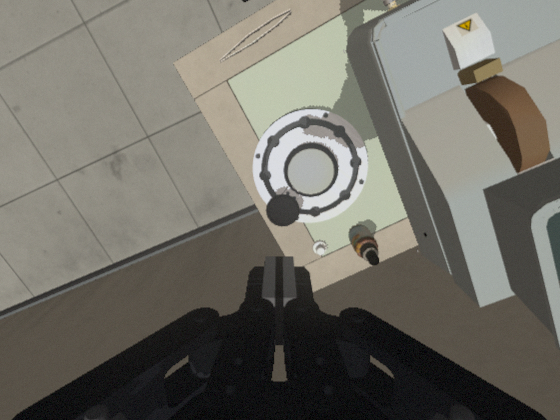

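```bash
python3 -c "
from h import *
rows((.605,-.2435,.12),(.605,-.2435,.09))"
```

```text
[ 0.605  -0.2435  0.12  ] -> [0.0051 0.0679 0.2052]
[ 0.605  -0.2435  0.09  ] -> [0.0051 0.0678 0.2352]
```

```bash
python3 -m jog '[[[0.005,0.04,0.03,0,0,0],[0.005,0.068,0.06,0,0,0],[0.005,0.068,0.1,0,0,0],[0.005,0.068,0.15,0,0,0],[0.005,0.068,0.19,0,0,0],[0.005,0.068,0.205,0,0,0],[0.005,0.068,0.205,0,0,0],[0.005,0.068,0.205,0,0,0]]]'
python3 - <<'E'
from h import *
rows((.605,-.2435,.09))
s=arm.sense(); print(s["force"])
for n in("wrist","side","top"):
    im=arm.get_image(n)[:,:,::-1]
    cv2.imwrite(f"pics/{n}3.png",im)
u=proj("side",s["tool_pos"])[0].astype(int); print(u)
im=cv2.imread("pics/side3.png")[u[1]-75:u[1]+75,u[0]-100:u[0]+100]
cv2.imwrite("pics/side3z.png",cv2.resize(im,None,fx=4,fy=4,interpolation=cv2.INTER_CUBIC))
E
```

```text
clock: 4.5
tool_pos: [0.606, -0.2443, 0.1214]
eef_rot: [[0.402, 0.916, 0.004], [0.916, -0.402, -0.002], [-0.0, 0.005, -1.0]]
force: [-0.7, 0.1, 0.2]
gripper_width: -0.0
[ 0.605  -0.2435  0.09  ] -> [ 0.0003 -0.0014  0.0314]
[-0.68728291  0.08368231  0.20611022]
[235 183]
```

View pics/wrist3.png

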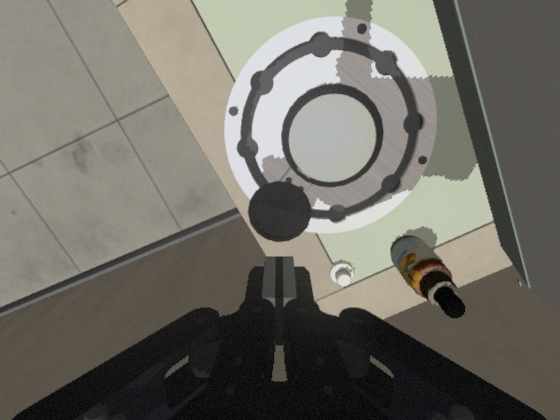

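View pics/side3z.png

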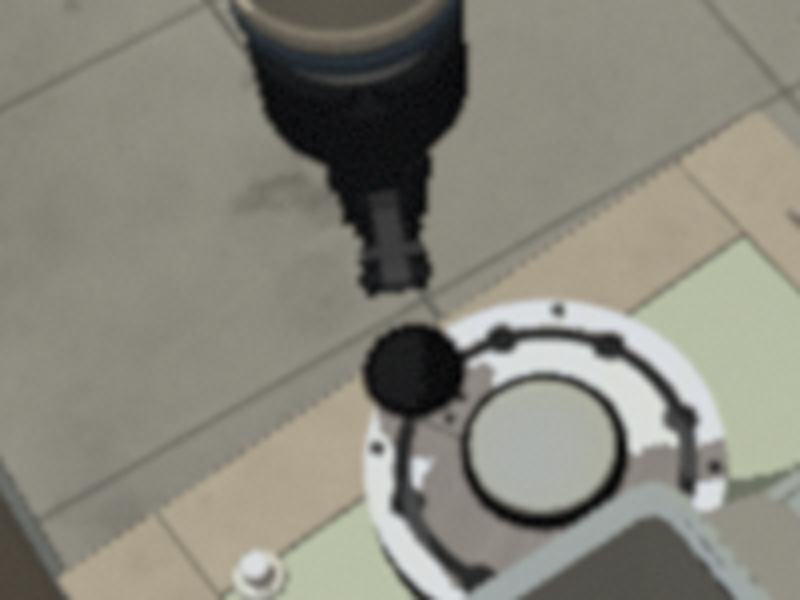

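Run:
```python
from h import *
s=arm.sense(); print(s["tool_pos"], s["clock"])
print("cap",back("wrist",(280,211),.065,s).round(4), proj("wrist",[[.605,-.2435,.065],[.573,-.1863,.0475],[.5552,-.2499,.03]],s).round(1))
rows((.605,-.2435,.09))
```

```text
[ 0.6058519  -0.2442366   0.12043777] 4.65
cap [ 0.6036 -0.2422  0.065 ] [[279.1 213.3]
 [333.1 138. ]
 [246.4 147.2]]
[ 0.605  -0.2435  0.09  ] -> [ 0.0003 -0.0012  0.0304]
```

```bash
python3 -m jog '[[[0,-0.002,0.015,0,0,0],[0,-0.002,0.03,0,0,0],[0,-0.002,0.041,0,0,0],[0,-0.002,0.043,0,0,0],[0,-0.002,0.043,0,0,0],[0,-0.002,0.043,0,0,0]]]'
python3 - <<'E'
from h import *
s=arm.sense(); print(s["tool_pos"],s["force"])
im=arm.get_image("wrist")[:,:,::-1]
cv2.imwrite("pics/w4.png",im[100:400,80:480])
E
```

```text
clock: 5.4
tool_pos: [0.6036, -0.2432, 0.0759]
eef_rot: [[0.402, 0.916, 0.001], [0.916, -0.402, -0.001], [-0.0, 0.001, -1.0]]
force: [1.2, 0.2, -0.5]
gripper_width: -0.005
[ 0.60357537 -0.24319083  0.07585699] [ 1.15970942  0.17345932 -0.46390029]
```

View pics/w4.png

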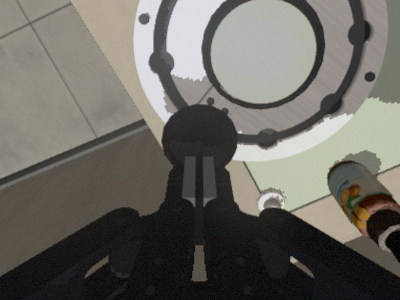

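Run:
```python
from h import *
s=arm.sense(); R=np.array(s["eef_rot"]);p=np.array(s["tool_pos"])
for d in((0,0,.008),(0,-.011,.008),(-.009,-.011,.008),(.009,-.011,.008)): print(d,proj("wrist",p+R@np.array(d),s).round(1)-[80,100])
print(proj("wrist",[[.605,-.2435,.065],[.6036,-.2422,.065]],s).round(1)-[80,100])
im=cv2.imread("pics/w4.png")[80:200,120:280]
im=np.clip(im.astype(float)*3,0,255).astype(np.uint8)
cv2.imwrite("pics/w4z.png",cv2.resize(im,None,fx=5,fy=5,interpolation=cv2.INTER_CUBIC))
```

```text
(0, 0, 0.008) [[198.7 142. ]]
(0, -0.011, 0.008) [[198.6 124.9]]
(-0.009, -0.011, 0.008) [[183.3 124.9]]
(0.009, -0.011, 0.008) [[214.  124.9]]
[[199.1 142.1]
 [200.2 139.4]]
```

View pics/w4z.png

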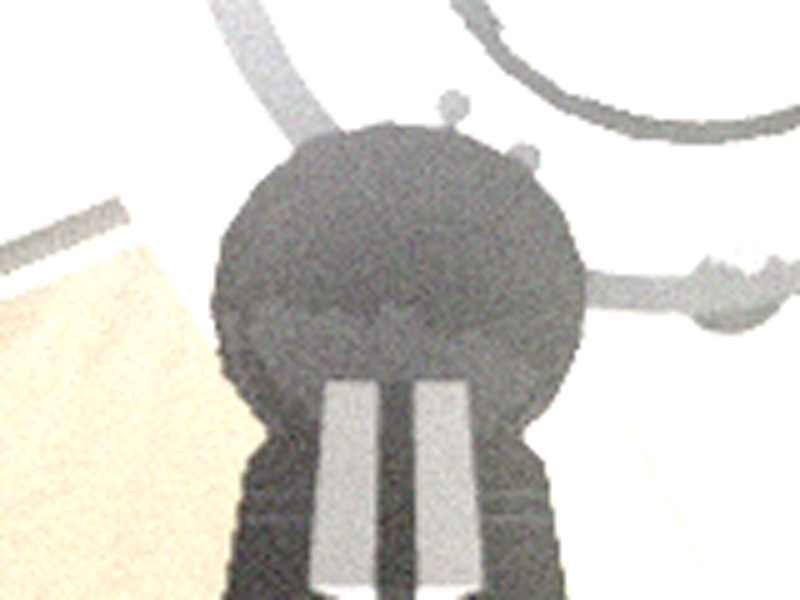

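Run:
```python
from h import *
s=arm.sense(); R=np.array(s["eef_rot"]);p=np.array(s["tool_pos"])
print(arm.tip_reach)
for y in (-.011,0,.005,.011):
  print(y,[(z,(proj("wrist",p+R@np.array((0,y,z)),s)[0]-[80,100]).round(0).tolist()) for z in(.008,-.005,-.015,-.03)])
u=proj("side",p+R@np.array((0,0,.008)))[0]; print(u)
u=u.astype(int)
im=arm.get_image("side")[:,:,::-1]; 
im=im[u[1]-45:u[1]+45,u[0]-60:u[0]+60]
im=np.clip(im.astype(float)*2,0,255).astype(np.uint8)
cv2.imwrite("pics/s4z.png",cv2.resize(im,None,fx=6,fy=6,interpolation=cv2.INTER_CUBIC))
# closed-gripper tip box overlay
im=cv2.imread("pics/side3.png")
```

```text
0.008
-0.011 [(0.008, [199.0, 125.0]), (-0.005, [199.0, 134.0]), (-0.015, [199.0, 141.0]), (-0.03, [199.0, 154.0])]
0 [(0.008, [199.0, 142.0]), (-0.005, [199.0, 152.0]), (-0.015, [199.0, 160.0]), (-0.03, [199.0, 175.0])]
0.005 [(0.008, [199.0, 150.0]), (-0.005, [199.0, 160.0]), (-0.015, [199.0, 169.0]), (-0.03, [199.0, 184.0])]
0.011 [(0.008, [199.0, 159.0]), (-0.005, [199.0, 169.0]), (-0.015, [199.0, 178.0]), (-0.03, [199.0, 194.0])]
[239.54746642 198.35842868]
```

View pics/s4z.png

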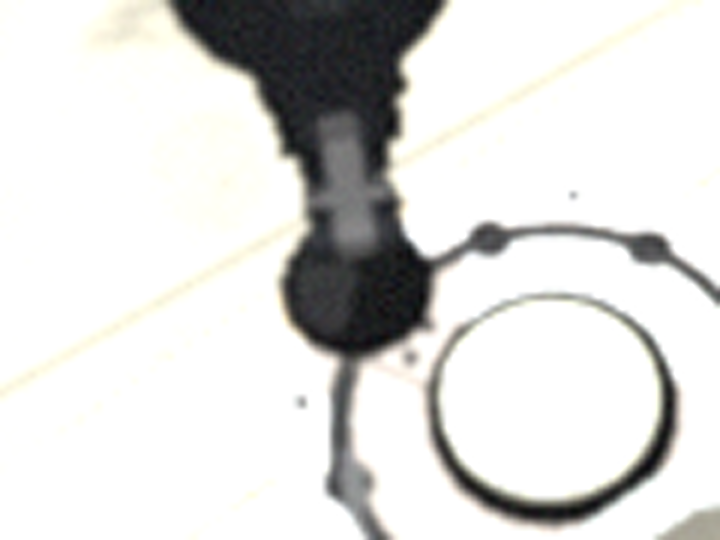

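Run:
```python
from h import *
import pickle
s=arm.sense(); R=np.array(s["eef_rot"]);p=np.array([.606,-.2443,.1209])
print("seen side (233.8,181)")
for x in(0,.009):
  for z in(.008,-.005,-.015,-.03,-.045):print(x,z,proj("side",p+R@np.array((x,0,z)))[0].round(1), proj("top",p+R@np.array((x,0,z)))[0].round(1))
im=cv2.imread("pics/top3.png")
u=proj("top",p)[0].astype(int); print(u)
im=im[u[1]-60:u[1]+60,u[0]-80:u[0]+80]
cv2.imwrite("pics/t3z.png",cv2.resize(np.clip(im.astype(float)*2,0,255).astype(np.uint8),None,fx=5,fy=5,interpolation=cv2.INTER_CUBIC))
im=cv2.imread("pics/side3.png")
u=proj("side",p)[0].astype(int); print(u)
im=im[u[1]-60:u[1]+60,u[0]-80:u[0]+80]
cv2.imwrite("pics/s3z.png",cv2.resize(np.clip(im.astype(float)*2,0,255).astype(np.uint8),None,fx=5,fy=5,interpolation=cv2.INTER_CUBIC))
```

```text
seen side (233.8,181)
0 0.008 [235.9 186.4] [295.2 174.1]
0 -0.005 [235.2 182.6] [295.4 172.6]
0 -0.015 [234.7 179.7] [295.4 171.3]
0 -0.03 [233.9 175.1] [295.6 169.5]
0 -0.045 [233.1 170.4] [295.7 167.5]
0.009 0.008 [236.6 190.9] [291.2 172.5]
0.009 -0.005 [236.  187.2] [291.3 171. ]
0.009 -0.015 [235.4 184.3] [291.3 169.7]
0.009 -0.03 [234.6 179.8] [291.4 167.8]
0.009 -0.045 [233.8 175.2] [291.4 165.8]
[295 173]
[235 184]
```

View pics/t3z.png

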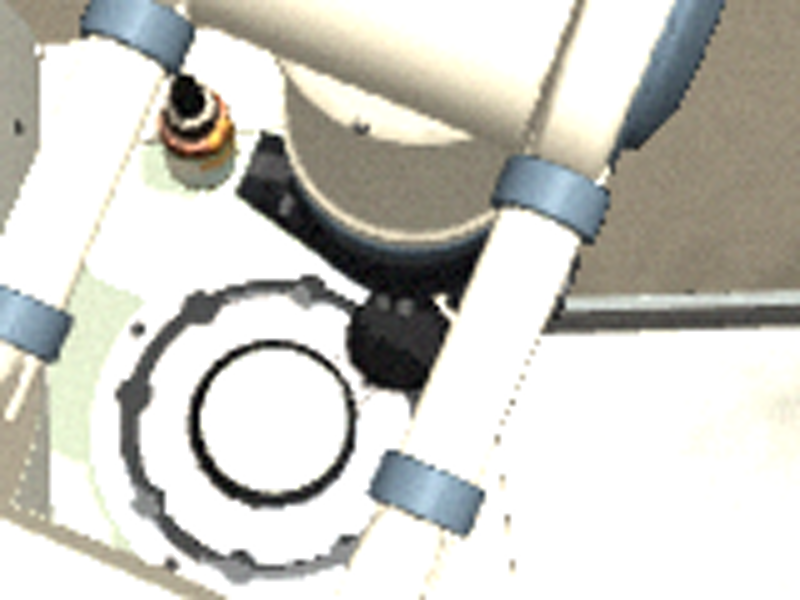

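View pics/s3z.png

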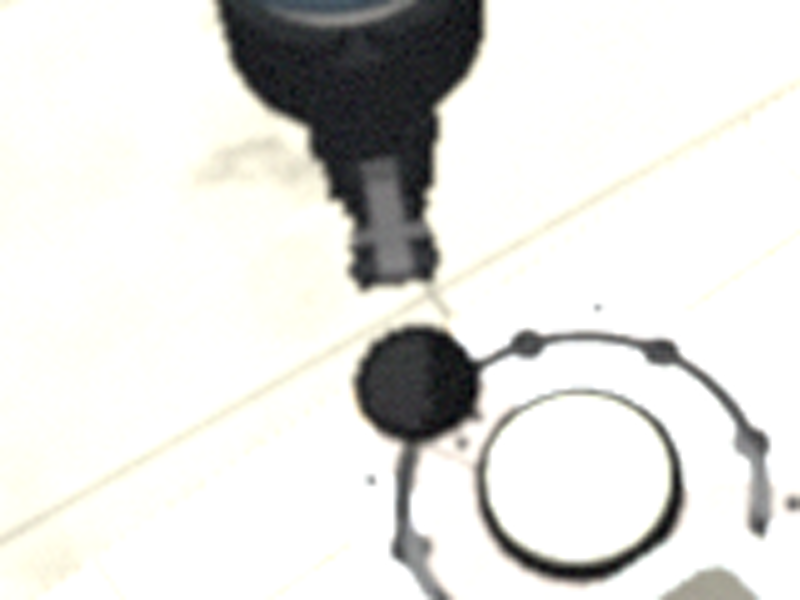

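Run:
```python
from h import *
s=arm.sense(); R=np.array(s["eef_rot"]);p=np.array([.606,-.2443,.1209])
for z in(.15,.2,.25,.3):
    b=back("top",(263,150),z); print(z,b.round(3),(R.T@(b-p)).round(3))
print("dropper foot",back("top",(255,146),0.0).round(3),back("top",(254,131),.102).round(3), back("side",(212,266),.102).round(3))
```

```text
0.15 [ 0.648 -0.18   0.15 ] [ 0.076  0.013 -0.029]
0.2 [ 0.632 -0.183  0.2  ] [ 0.067 -0.    -0.079]
0.25 [ 0.617 -0.186  0.25 ] [ 0.058 -0.014 -0.129]
0.3 [ 0.601 -0.189  0.3  ] [ 0.049 -0.027 -0.179]
dropper foot [ 0.707 -0.153  0.   ] [ 0.706 -0.159  0.102] [ 0.712 -0.147  0.102]
```

```bash
python3 -m jog '[[[0,0,0.003,0,0,0],[0,0,0.006,0,0,0],[0,0,0.01,0,0,0],[0,0,0.014,0,0,0],[0,0,0.018,0,0,0],[0,0,0.018,0,0,0]]]'
python3 - <<'E'
from h import *
s=arm.sense(); p=np.array(s["tool_pos"]);print(s["tool_pos"],s["force"],s["clock"])
im=arm.get_image("wrist")[:,:,::-1][160:310,180:380]
cv2.imwrite("pics/w5.png",cv2.resize(np.clip(im.astype(float)*3,0,255).astype(np.uint8),None,fx=4,fy=4,interpolation=cv2.INTER_CUBIC))
im=arm.get_image("side")[:,:,::-1]
im=im[198-60:198+60,239-80:239+80]
cv2.imwrite("pics/s5.png",cv2.resize(np.clip(im.astype(float)*2,0,255).astype(np.uint8),None,fx=5,fy=5,interpolation=cv2.INTER_CUBIC))
E
```

```text
clock: 6.25
tool_pos: [0.6029, -0.2429, 0.0564]
eef_rot: [[0.402, 0.916, -0.001], [0.916, -0.402, 0.0], [0.0, -0.001, -1.0]]
force: [-0.0, 0.2, 0.0]
gripper_width: 0.003
[ 0.60287978 -0.24289798  0.05637661] [-0.0311849   0.19269177  0.00036249] 6.25
```

View pics/w5.png

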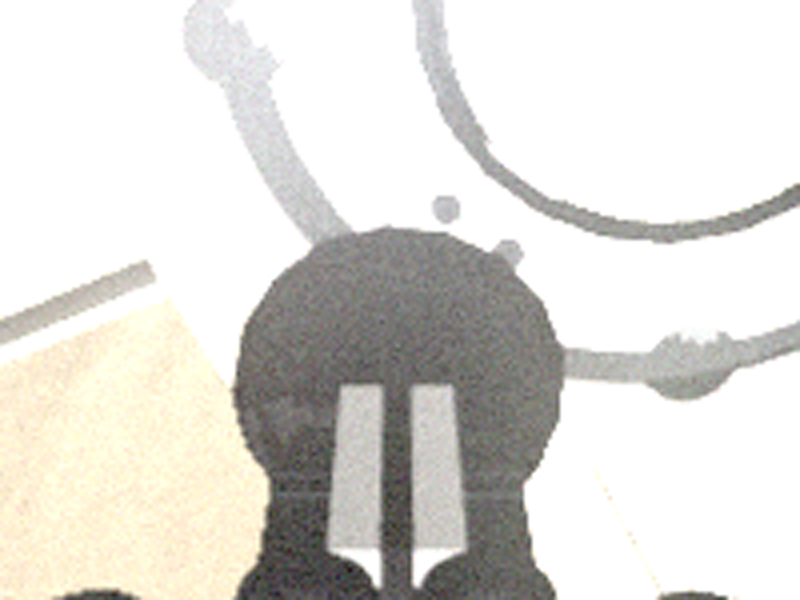

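View pics/s5.png

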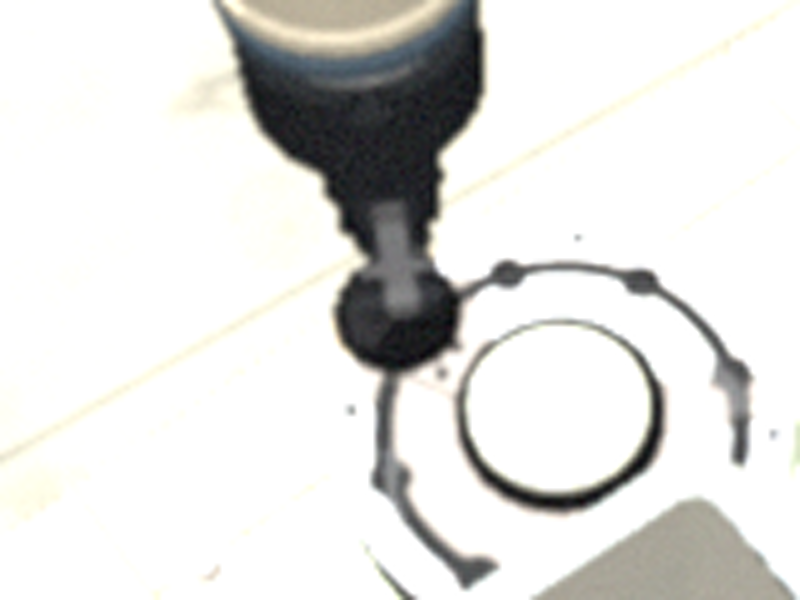

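```bash
python3 -m jog '[[[0,0.001,0.003,0,0,0],[0,0.001,0.006,0,0,0],[0,0.001,0.009,0,0,0],[0,0.001,0.012,0,0,0],[0,0.001,0.015,0,0,0],[0,0.001,0.018,0,0,0],[0,0.001,0.018,0,0,0]]]'
python3 - <<'E'
from h import *
s=arm.sense(); p=np.array(s["tool_pos"]);print(s["tool_pos"],s["force"],s["clock"])
im=arm.get_image("wrist")[:,:,::-1][190:340,180:380]
cv2.imwrite("pics/w6.png",cv2.resize(np.clip(im.astype(float)*3,0,255).astype(np.uint8),None,fx=4,fy=4,interpolation=cv2.INTER_CUBIC))
E
```

```text
clock: 7.22
tool_pos: [0.6039, -0.2434, 0.0386]
eef_rot: [[0.402, 0.916, -0.001], [0.916, -0.402, 0.0], [-0.0, -0.001, -1.0]]
force: [0.1, 0.7, 0.5]
gripper_width: 0.001
[ 0.60390447 -0.24336009  0.03863712] [0.11429977 0.66650443 0.46545756] 7.225
```

View pics/w6.png

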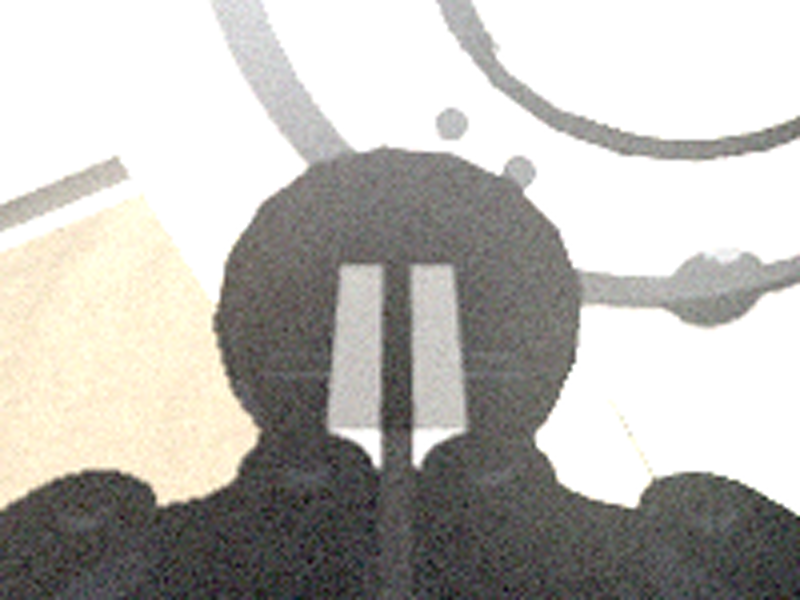

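```bash
python3 -m jog '[[[0,0,0.002,0,0,0],[0,0,0.004,0,0,0],[0,0,0.005,0,0,0],[0,0,0.006,0,0,0],[0,0,0.006,0,0,0]]]'
```

```text
clock: 7.9
tool_pos: [0.6042, -0.2435, 0.0335]
eef_rot: [[0.402, 0.916, 0.0], [0.916, -0.402, -0.0], [0.0, 0.0, -1.0]]
force: [-1.0, 0.5, 3.7]
gripper_width: -0.0
```

```bash
python3 -m jog '[[[0,0,0.0015,0,0,0],[0,0,0.003,0,0,0],[0,0,0.003,0,0,0]]]'
python3 - <<'E'
from h import *
s=arm.sense(); p=np.array(s["tool_pos"]);print(s["tool_pos"],s["force"],s["clock"])
im=arm.get_image("wrist")[:,:,::-1][190:340,180:380]
cv2.imwrite("pics/w7.png",cv2.resize(np.clip(im.astype(float)*3,0,255).astype(np.uint8),None,fx=4,fy=4,interpolation=cv2.INTER_CUBIC))
E
```

```text
clock: 8.28
tool_pos: [0.6043, -0.2435, 0.0302]
eef_rot: [[0.402, 0.916, 0.0], [0.916, -0.402, -0.0], [0.0, 0.0, -1.0]]
force: [-0.8, 0.8, 4.9]
gripper_width: -0.001
[ 0.60426495 -0.24347945  0.03019176] [-0.79163785  0.75362739  4.93888004] 8.275
```

View pics/w7.png

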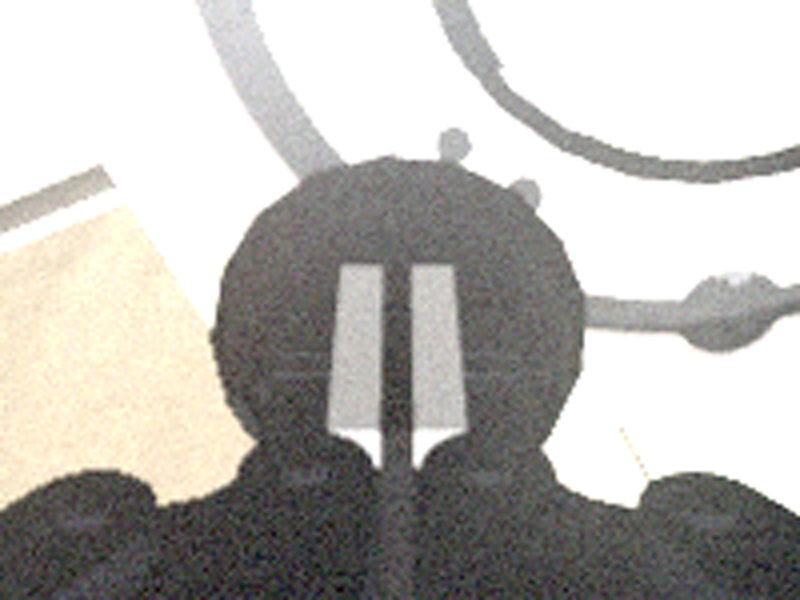

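```bash
python3 -m jog '[[[0,0,0.0025,0,0,0],[0,0,0.005,0,0,0],[0,0,0.007,0,0,0],[0,0,0.008,0,0,0],[0,0,0.008,0,0,0]]]'
```

```text
clock: 8.95
tool_pos: [0.6044, -0.2434, 0.0229]
eef_rot: [[0.402, 0.916, 0.001], [0.916, -0.402, -0.0], [0.0, 0.001, -1.0]]
force: [-1.3, 0.9, 6.9]
gripper_width: -0.002
```

```bash
python3 -m jog '[[[0,0,0.001,0,0,0],[0,0,0.001,0,0,0],[0,0,0.001,0,0,0]]]'
python3 - <<'E'
from h import *
s=arm.sense(); print(s["tool_pos"],s["force"],s["clock"])
c=np.array([.573,-.1863]); p0=np.array(s["tool_pos"]); R=np.array(s["eef_rot"]); 
for d in (5,10,15,20,25,30,35,40,45):
    a=-np.radians(d); M=np.array([[np.cos(a),-np.sin(a)],[np.sin(a),np.cos(a)]])
    w=np.r_[c+M@(p0[:2]-c),p0[2]]; print(d,w.round(4),(R.T@(w-p0)).round(4))
E
```

```text
clock: 9.32
tool_pos: [0.6044, -0.2434, 0.0221]
eef_rot: [[0.402, 0.916, 0.001], [0.916, -0.402, -0.0], [0.0, 0.001, -1.0]]
force: [-1.1, 1.7, 7.8]
gripper_width: -0.001
[ 0.60442788 -0.2434283   0.02208044] [-1.07005409  1.66969348  7.84661254] 9.325
5 [ 0.5993 -0.246   0.0221] [-0.0044 -0.0037 -0.    ]
10 [ 0.594  -0.248   0.0221] [-0.0084 -0.0077 -0.    ]
15 [ 0.5886 -0.2496  0.0221] [-0.012 -0.012 -0.   ]
20 [ 0.583  -0.2507  0.0221] [-0.0153 -0.0167 -0.    ]
25 [ 0.5773 -0.2514  0.0221] [-0.0181 -0.0216 -0.    ]
30 [ 0.5717 -0.2515  0.0221] [-0.0206 -0.0268 -0.    ]
35 [ 0.566  -0.2511  0.0221] [-0.0225 -0.0321 -0.    ]
40 [ 0.5604 -0.2503  0.0221] [-0.024  -0.0376 -0.    ]
45 [ 0.5548 -0.2489  0.0221] [-0.025  -0.0432 -0.    ]
```

```bash
python3 -m jog '[[[-0.0022,-0.0018,0,0,0,0],[-0.0044,-0.0037,0,0,0,0],[-0.0084,-0.0077,0,0,0,0],[-0.012,-0.012,0,0,0,0],[-0.0153,-0.0167,0,0,0,0],[-0.0153,-0.0167,0,0,0,0]]]'
python3 - <<'E'
from h import *
s=arm.sense(); print(s["tool_pos"],s["force"],s["clock"])
im=arm.get_image("wrist")[:,:,::-1]
cv2.imwrite("pics/w8.png",np.clip(im.astype(float)*1.5,0,255).astype(np.uint8))
E
```

```text
clock: 10.07
tool_pos: [0.5832, -0.2512, 0.0224]
eef_rot: [[0.402, 0.915, 0.002], [0.915, -0.402, -0.001], [-0.0, 0.002, -1.0]]
force: [-1.1, 0.6, 7.3]
gripper_width: -0.001
[ 0.58323035 -0.25115479  0.02242998] [-1.06577261  0.6028623   7.28871657] 10.075
```

View pics/w8.png

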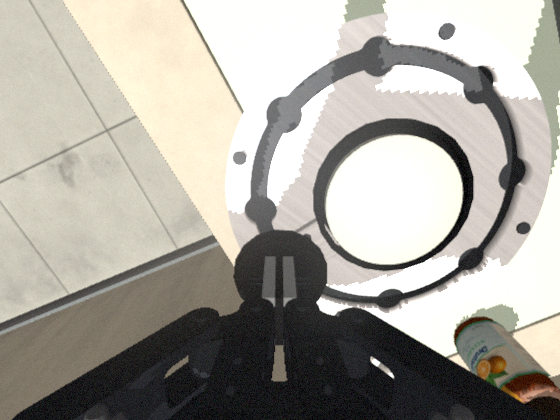

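Run:
```python
from h import *
s=arm.sense(); c=np.array([.573,-.1863]); p0=np.array(s["tool_pos"]); R=np.array(s["eef_rot"]); 
for A in (-84,-90,-95,-100,-105.5):
    a=np.radians(A); w=np.r_[c+.0655*np.array([np.cos(a),np.sin(a)]),.0222]; print(A,w.round(4),(R.T@(w-p0)).round(4))
```

```text
-84 [ 0.5798 -0.2514  0.0222] [-0.0017 -0.003   0.0002]
-90 [ 0.573  -0.2518  0.0222] [-0.0048 -0.0091  0.0002]
-95 [ 0.5673 -0.2516  0.0222] [-0.0068 -0.0145  0.0002]
-100 [ 0.5616 -0.2508  0.0222] [-0.0084 -0.02    0.0001]
-105.5 [ 0.5555 -0.2494  0.0222] [-0.0096 -0.0261  0.0001]
```

```bash
python3 -m jog '[[[-0.0018,-0.003,0,0,0,0],[-0.0033,-0.006,0,0,0,0],[-0.0048,-0.009,0,0,0,0],[-0.0068,-0.0145,0,0,0,0],[-0.0084,-0.02,0,0,0,0],[-0.0096,-0.026,0,0,0,0],[-0.0096,-0.026,0,0,0,0]]]'
python3 - <<'E'
from h import *
s=arm.sense(); print(s["tool_pos"],s["force"],s["clock"])
im=arm.get_image("wrist")[:,:,::-1]
cv2.imwrite("pics/w9.png",np.clip(im.astype(float)*1.5,0,255).astype(np.uint8))
print(proj("wrist",[[.573,-.1863,.03],[.5552,-.2499,.03],[.5552,-.2499,.054]],s))
E
```

```text
clock: 11.0
tool_pos: [0.5556, -0.2495, 0.0225]
eef_rot: [[0.402, 0.916, 0.002], [0.916, -0.402, -0.001], [-0.0, 0.003, -1.0]]
force: [0.2, 1.2, 7.6]
gripper_width: -0.003
[ 0.55564724 -0.24948144  0.02248556] [0.15711752 1.21473032 7.58964827] 11.0
[[398.09789559 238.01326243]
 [277.62313326 253.44707078]
 [277.46046295 276.09430864]]
```

View pics/w9.png

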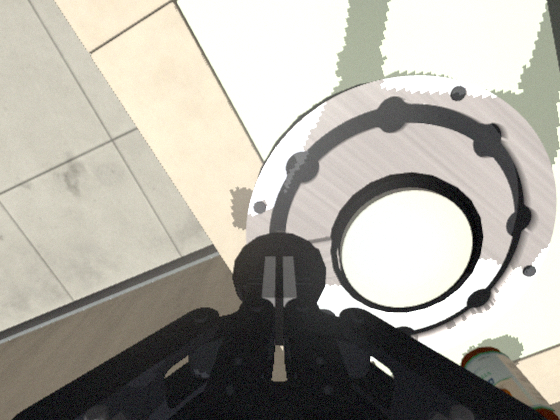

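```bash
python3 -m jog '[[[0,0,-0.002,0,0,0],[0,0,-0.004,0,0,0],[0,0,-0.006,0,0,0],[0,0,-0.008,0,0,0],[0,0,-0.008,0,0,0]]]'
```

```text
clock: 11.68
tool_pos: [0.5551, -0.2493, 0.0294]
eef_rot: [[0.402, 0.916, 0.0], [0.916, -0.402, -0.001], [-0.0, 0.001, -1.0]]
force: [-0.3, 0.3, 5.1]
gripper_width: 0.002
```

```bash
python3 -m jog '[[[0,0,-0.0015,0,0,0],[0,0,-0.003,0,0,0],[0,0,-0.0045,0,0,0],[0,0,-0.007,0,0,0],[0,0,-0.012,0,0,0],[0,0,-0.03,0,0,0],[0,0,-0.06,0,0,0],[0,0,-0.1,0,0,0]]]'
python3 -m jog '[[[0,0.03,-0.05,0,0,0],[0,0.06,-0.09,0,0,0],[0,0.09,-0.13,0,0,0],[0,0.12,-0.16,0,0,0],[0,0.12,-0.16,0,0,0],[0,0.12,-0.16,0,0,0]]]'
python3 - <<'E'
from h import *
s=arm.sense(); print(s["tool_pos"],s["force"],s["clock"])
im=arm.get_image("wrist")[:,:,::-1]
P=[[.573,-.1863,.0475],[.5552,-.2499,.065],[.6054,-.2437,.03]]
u=proj("wrist",P,s); print(u)
cv2.imwrite("pics/w10.png",im)
im=arm.get_image("side")[:,:,::-1]; print(proj("side",P))
cv2.imwrite("pics/s10.png",cv2.resize(im[140:290,160:360],None,fx=4,fy=4,interpolation=cv2.INTER_CUBIC))
E
```

```text
clock: 12.68
tool_pos: [0.5547, -0.2487, 0.1302]
eef_rot: [[0.402, 0.916, -0.001], [0.916, -0.402, 0.001], [0.0, -0.001, -1.0]]
force: [0.3, 0.1, 0.5]
gripper_width: 0.003
clock: 13.42
tool_pos: [0.6644, -0.297, 0.2883]
eef_rot: [[0.402, 0.916, -0.001], [0.916, -0.402, 0.001], [0.0, -0.002, -1.0]]
force: [-0.4, 0.2, 0.1]
gripper_width: 0.001
[ 0.66438544 -0.29700105  0.28826916] [-0.3921682   0.19229101  0.05878087] 13.425
[[334.96353581  55.06139177]
 [277.96011185  62.27753785]
 [298.7413381  103.031829  ]]
[[271.51893331 218.36364772]
 [260.28053535 183.28047939]
 [240.22733593 208.14637198]]
```

View pics/w10.png

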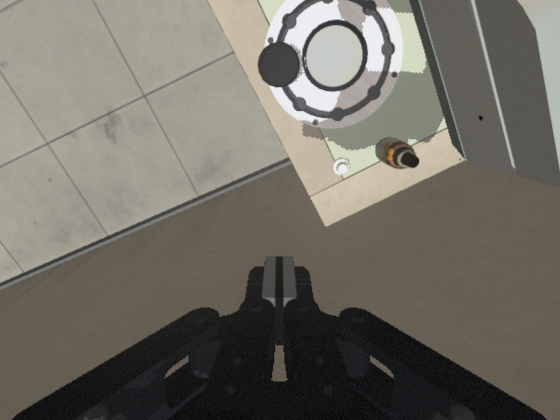

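View pics/s10.png

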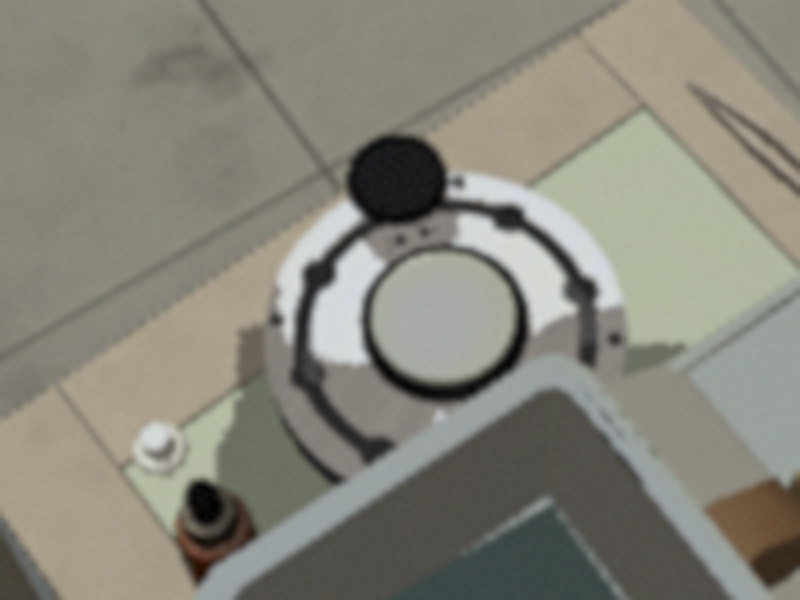

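Run:
```python
from h import *
def cen(im,box):
    x0,y0,x1,y1=box; g=cv2.cvtColor(im,cv2.COLOR_BGR2GRAY)[y0:y1,x0:x1]
    m=(g<45).astype(np.uint8); m=cv2.morphologyEx(m,cv2.MORPH_OPEN,np.ones((9,9),np.uint8))
    n,l,st,c=cv2.connectedComponentsWithStats(m); i=1+st[1:,4].argmax(); return c[i]+[x0,y0],st[i]
a=cen(cv2.imread("pics/side0.png"),(215,175,265,225)); print("init",a, proj("side",[[.605,-.2435,.063],[.605,-.2435,.053]]))
im=cv2.imread("pics/s10.png"); im=cv2.resize(im,(200,150),interpolation=cv2.INTER_AREA)
b=cen(im,(80,25,120,65)); print("now",b[0]+[160,140],b[1],proj("side",[[.5552,-.2499,.063],[.5552,-.2499,.053]]))
```

```text
init (array([238.04010025, 200.50125313]), array([ 12,  16,  23,  20, 399], dtype=int32)) [[239.01475443 199.89613373]
 [239.4645482  202.44283292]]
now [258.97727273 184.63888889] [  8  10  23  20 396] [[260.32926652 183.81841748]
 [260.57015316 186.47753916]]
```

```bash
python3 -c "
from workcell import arm
print(arm.job_done()); s=arm.sense(); print(s['clock'],s['force'])"
```

```text
the job is handed in; nothing more can be done
None
the job is handed in; nothing more can be done
```

I pressed the cap in with the closed fingertips and pushed it 45° clockwise to the next hole. I then let it up slowly, so the plunger rose and stayed up in the hole. The job is handed in and no verdict was reported. The last clock reading before handing in was 13.4 s.

**Pressing and turning:** The force on the tool was 7.8 N at full press, when the plunger was about 12 mm in. That is far below the 35 N limit.

**Plunger and table:** On release, the force followed the spring down to zero. In the side picture the cap sat at the next hole to about 0.01 rad. Its height matched the starting height to about 1 mm, so the plunger was up.

**Surroundings:** The lens was still centred in its nest in the last pictures. The dropper, block and tweezers looked unmoved; I judged those by eye rather than measuring them. The arm was clear of everything, at about 0.29 m height with near-zero force.

**Check that disagreed:** With the jaws shut, the fingertips stood about 30 mm behind the TCP, not 8 mm ahead of it as `arm.tip_reach` says. The wrist and side pictures showed this, and contact came only at a TCP height of about 0.034 m. I therefore made the approach by picture and force.

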